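# Turn the rice cooker's lid until its tab drops into the notch

### The job

The lid of the rice cooker was put on askew: its tab rides on the rim, so the lid sits cocked. Turn the lid round on the cooker until the tab drops into the notch in the rim above the control panel and the lid lies flat and fully home, then let go. Leave the mug, the wooden salt cellar and the shaker where they stand.

Things in the scene. Friction and masses are not known exactly. Their poses are not given: they have to be found in the camera images.
- cooker: Round white rice cooker, 192 mm across, 104 mm high, standing firm (does not move). Origin: centre of its underside, z up. Its dark control panel faces its -x. On top a flat polished steel rim (top face at z = 104 mm, inner radius 70, outer 96, mouth 20 mm deep) with one notch cut across it at -x, 26 mm wide, 13 mm deep. The lid slides easily on it.
- cooker_notch (a point): Middle of the rim's notch, at the level of the rim's top face, 83 mm from the cooker's axis, towards the cooker's -x. Axes as the cooker's.
- lid: Loose round metal lid, 172 mm across, about 0.35 kg. Origin: centre of its flange's underside, 104 mm above the cooker's origin when home (then both have the same axes). Its top face is 4 mm above the origin at the edge, 10 mm at the middle. A plug below, 135 mm across and 14 mm deep, keeps it centred in the mouth (2.5 mm play). It turns either way without limit and fits one way only.
- lid_ridge (a point): Centre of the lid's handle: a straight upright black ridge along the lid's x axis through its middle, 130 mm long, 16 mm thick, 34 mm high (from 10 to 44 mm above the lid's origin). This point is half-way up it, 27 mm above the lid's origin. Axes as the lid's: -x points to the tab.
- lid_tab (a point): Black tab on the lid's -x side, 20 mm wide, reaching 104 mm from the lid's axis and 10 mm below the flange. Off the notch it rides on the rim and tilts the lid 0.06 rad; over the notch it drops in by its own weight. Point: at the flange's underside, 83 mm from the lid's axis; it coincides with cooker_notch when home, about 10 mm higher when riding.
- mug: White mug with a handle, 82 x 112 x 94 mm, standing on the cold black hob to the right of the cooker; origin at the centre of its underside.
- salt: Round wooden salt cellar, 70 mm in diameter, 68 mm high, on the worktop to the right of and nearer than the cooker; origin at the centre of its underside.
- shaker: Small grey shaker, 44 mm in diameter, 90 mm high, on the worktop to the left of and nearer than the cooker; origin at the centre of its underside.

How it is judged (in metres and radians):
At the end, for the whole second after the job is handed in: The lid is home: its tab lies in the notch (within 10 mm of its middle seen from above), the tab and the lid's centre are at most 3 mm above their seated height, the lid is level within 0.025 rad and at rest (horizontal distance between lid_tab and cooker_notch below 0.01 m and z of each of lid_tab, lid in the frame of cooker below 0.107 m and angle between lid's own z axis and vertical below 0.025 rad and linear speed of lid below 0.02 m/s); the robot touches nothing.
It fails at once if the mug is shifted by more than 3 cm (distance of mug from where it was at the start of the episode above 0.03 m).
It fails at once if the salt cellar is shifted by more than 3 cm (distance of salt from where it was at the start of the episode above 0.03 m).
It fails at once if the shaker is shifted by more than 3 cm (distance of shaker from where it was at the start of the episode above 0.03 m).
It also fails if it takes over 56 s, if anything falls off the work surface, if the arm or the gripper's body presses on something with over 40 N, if the wrist force passes 120 N, or if a joint passes its speed limit or range.

### The arm

A 6-joint arm with a two-finger parallel gripper is mounted at the origin on a cart in front of the work surface, level with it; the furniture and walls round the work are solid. World frame = base frame: x ahead of the robot, y to its left, z up, the work surface at z = 0. Lengths are in m, angles in degrees, forces in N, time in s.
With the tool pointing down it reaches from about 0.25 to 0.725 m from the base axis. Payload 9.7 kg.
Tool frame: the origin (TCP) lies at the very end of the fingers, on their centre line; the grasp point (between the pads) lies 19 mm behind it; y points along the fingers, x is the direction in which the jaws open and shut, and the axes are right-handed (so a half turn about y gives the same grasp; the last joint's range is limited). The gripper opens to 85 mm and grips with 20 to 120 N. Pads are 22 mm wide; open, the fingers measure 114 mm over their backs; the gripper's body (76 mm by 85 mm) begins 54 mm behind the grasp point. The pads swing forward as they close: fully open they stand 13 mm farther back than shut.
Start: joints at [-67.494, 4.979, 10.078, 95.1, 0, 90], TCP at [0.211, -0.508, 0.231] pointing down, gripper open.
Joint ranges: [-179.16, 179.16], [-48.56, 103.87], [-65.8, 70.77], [-126.05, 130.52], [-82.76, 87.17], [-180, 180]. Speed limits (degrees/s): [127.2, 127.2, 147.25, 180, 180, 180].

### API

Orientations are given as [roll, pitch, yaw] about the fixed x, y, z axes, in that order (R = Rz(yaw) Ry(pitch) Rx(roll)).
In Python, from workcell import bot gives the robot as it stands.
- The arm moves only by the shell command python3 -m jog 'ROWS' [FORCE]. ROWS is JSON, a list of rows, each an object with "rotation": the turn, a rotation vector about the world's x, y, z in degrees, a list of three; "travel": the shift along the world's x, y, z in mm, a list of three; "jaw": the gripper command: -1 is shut, 1 is fully open, values between are in proportion. In form: [{"rotation": [rx, ry, rz], "travel": [x, y, z], "jaw": jaw}, ...]. A call has 1 to 8 rows; each row shifts and turns the commanded pose from where the row before left it; what a row does not reach is not made up. A row lasts 1/8 s, in which the tool goes at most 62.5 mm and 10.7 degrees, less where a joint would pass 70% of its speed; a pose out of reach is approached as far as the arm can. A call with a gripper value outside its range is refused whole. The fingers move at their own pace and stop on an object; FORCE is the grip in N (left out, the last holds). Time passes only in rows, so rows that do not move let the fingers close. It gives the time, the measured TCP pose, the force and the opening at its end, in the units of the state.
- bot.get_obs(): the state, without advancing time (a new reading comes with each control period).
- bot.camera(name): name is "scene" or "top" or "wrist"; returns the picture (384x512x3 uint8, red, green, blue); there is no depth.
- bot.camera_params(name): a dict with "K" (3x3 intrinsics, pixels), "dist_coeffs" ([k1, k2, p1, p2, k3] as OpenCV has them; the pictures are not rectified), "view" (4x4, takes a point from world to camera coordinates). Camera axes: x right, y up, looking along -z (the intrinsics and any distortion apply to the point x, -y, -z); pixel columns grow to the right and rows downward; lengths in m; the calibration is good to about 2 mm. A picture is of the moment at which its call begins: read the wrist's pose just before it. camera_params takes no time and is no camera call; for the wrist camera it gives the pose at the moment of the call.
- bot.job_done(): hands the job in, once; it reports no verdict.
Trained networks look in the newest picture that a camera, given by its name, has taken for a name from the list of things; names that differ only in an ending like _2 or _b are one class to them, and where a whole thing is asked for, a point or a joint stands for the part that bears it (a point fixed in the world has none). Each returns a list of dicts, best first, with "score" (0 to 1); they miss things now and then, are a little off and sometimes report something else, mostly with a low value. They report only what shows in the picture. A call takes as long as a camera call.
- bot.recognise(camera, thing): "xy" ([column, row] in pixels, amid what is visible of it).
- bot.trace(camera, thing): "mask" (384x512 bool, what is visible of it) and "xy" ([column, row] in pixels, amid what is visible of it).
The state is a dict: "time": time; "q": joint angles; "qd": joint speeds; "joint_efforts": joint torques, N m; "ee_pos": TCP position; "tcp_rot": TCP orientation; "wrist_force": force on the tool from outside, world axes, zero at the start; "torque": the same for the moment, N m; "opening": finger opening in m.
Only numpy, scipy, OpenCV 4.12 (cv2) and the standard library are available. Lean on these libraries where they do the work, as an engineer would, in place of code of your own. Each camera call takes 0.05 s, during which the arm holds its last target.

## Working session

There is one attempt and no reset: what is moved stays moved. The work goes in short steps, Python scripts to look and compute and a shell command to move; the robot and the scene stay as the last step left them, time stands still between calls to the robot, and variables do not carry over. Pictures are saved under pics/ and viewed, and the job is handed in when it is done.

```bash
mkdir -p pics; ls
python3 - <<'E'
from workcell import bot
import cv2
o=bot.get_obs();print(o)
for c in ["scene","top","wrist"]:
    im=bot.camera(c);cv2.imwrite(f"pics/{c}0.png",im[:,:,::-1])
    p=bot.camera_params(c);print(c,p)
    if c!="wrist":
      for t in ["cooker_notch","lid_ridge","lid_tab","mug","salt","shaker","cooker","lid"]:
        try: print(t,[(r['xy'],round(r['score'],2)) for r in bot.recognise(c,t)[:2]])
        except Exception as e: print(t,e)
E
```

```text
pics
{'time': 0.0, 'q': array([-6.74942706e+01,  5.01079698e+00,  1.00359464e+01,  9.50995492e+01,
       -2.09193090e-04,  8.99992107e+01]), 'qd': array([ 0.09841742,  0.00675958, -0.08661737, -0.03669013, -0.13668907,
       -0.039143  ]), 'joint_efforts': array([-1.12779588e-03, -5.20390391e+01,  4.64798391e+01,  1.62636233e-02,
       -5.15229459e-06, -3.80718927e-05]), 'ee_pos': array([ 0.21044127, -0.50790924,  0.23059934]), 'tcp_rot': array([-9.00002082e+01,  7.43997866e-02, -6.74934812e+01]), 'wrist_force': array([0.37936562, 0.91014408, 0.5749338 ]), 'torque': array([ 0.01551961, -0.00493092,  0.01664161]), 'opening': 0.08541480413322748}
scene {'K': array([[398.8963814 ,   0.        , 251.01334782],
       [  0.        , 398.8963814 , 190.77390121],
       [  0.        ,   0.        ,   1.        ]]), 'dist_coeffs': array([-0.02656677,  0.        ,  0.        ,  0.        ,  0.        ]), 'view': array([[-0.89108454, -0.45365471, -0.012874  ,  0.51752512],
       [ 0.2788692 , -0.5697038 ,  0.7730909 , -0.17068226],
       [-0.3580507 ,  0.68529919,  0.63416458, -1.05966011
[... 1034 characters left out ...]
 0.6)]
shaker [([138.0, 228.7], 0.77)]
cooker [([248.1, 204.4], 0.97)]
lid [([271.8, 176.6], 0.55)]
wrist {'K': array([[316.32417361,   0.        , 255.97848215],
       [  0.        , 316.32417361, 197.04169502],
       [  0.        ,   0.        ,   1.        ]]), 'dist_coeffs': array([0.02777123, 0.        , 0.        , 0.        , 0.        ]), 'view': array([[ 3.82546824e-01, -9.23935895e-01,  6.23604669e-04,
        -5.51457379e-01],
       [ 8.75409103e-01,  3.62238744e-01, -3.20065610e-01,
         4.04481131e-02],
       [ 2.95494213e-01,  1.22985992e-01,  9.47395174e-01,
        -3.80057277e-01],
       [ 0.00000000e+00,  0.00000000e+00,  0.00000000e+00,
         1.00000000e+00]])}
```

View pics/scene0.png

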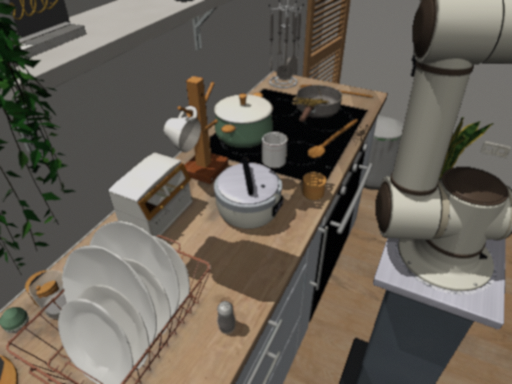

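View pics/top0.png

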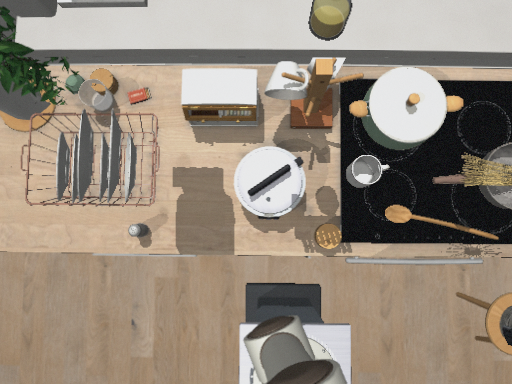

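View pics/wrist0.png

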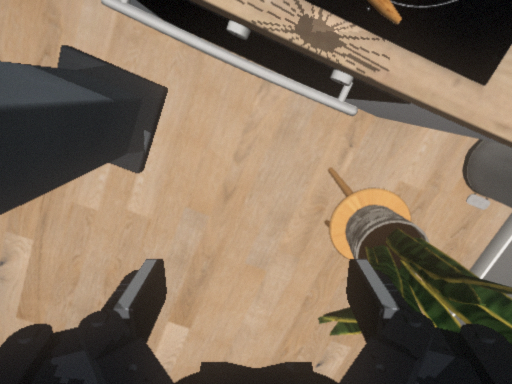

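Run:
```python
import cv2
im=cv2.imread("pics/top0.png")[110:290,110:410]
cv2.imwrite("pics/topcrop.png",cv2.resize(im,(800,480),interpolation=cv2.INTER_CUBIC))
im=cv2.imread("pics/scene0.png")[110:290,160:340]
cv2.imwrite("pics/scenecrop.png",cv2.resize(im,(600,600),interpolation=cv2.INTER_CUBIC))
```

```text
(no output)
```

View pics/topcrop.png

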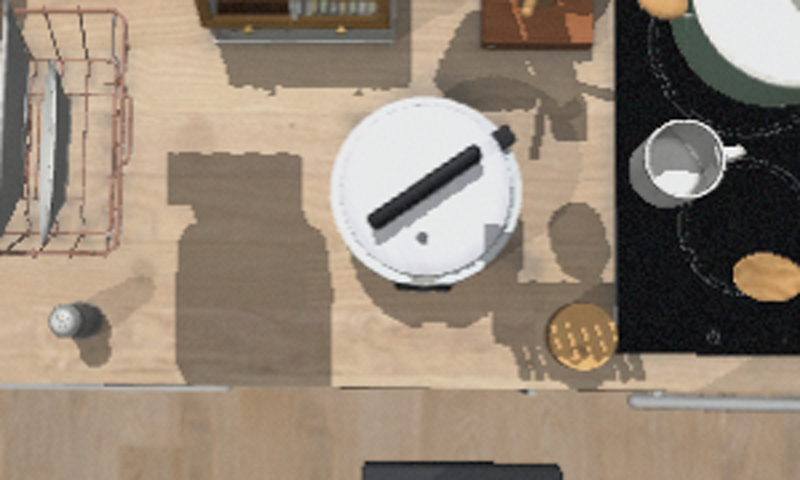

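View pics/scenecrop.png

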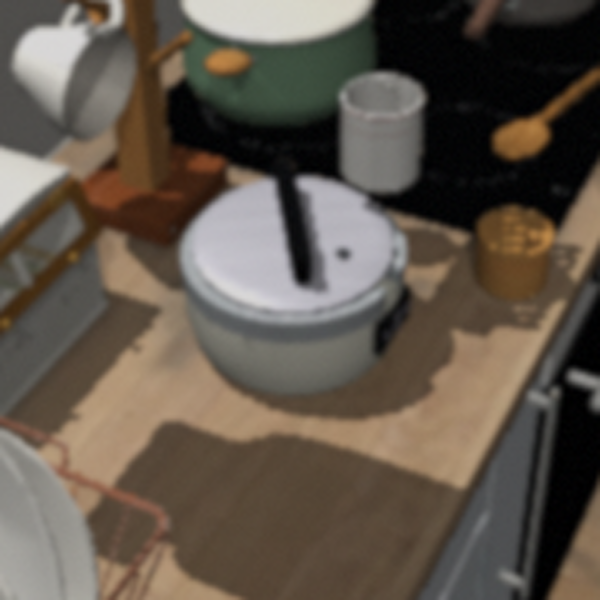

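The top view shows the lid with its ridge running from (249,193) to (289,168) px. The tab is at (299,161), up and to the right, and the control panel is at (269,217), facing the robot. Next I'll measure these in world coordinates.

```bash
cat > h.py <<'E'
import numpy as np,cv2
from workcell import bot
def ray(c,px,z,p=None):
    p=p or bot.camera_params(c);V=p['view'];R=V[:3,:3];t=V[:3,3]
    u=cv2.undistortPoints(np.array([[px]],float),p['K'],p['dist_coeffs'])[0,0]
    d=R.T@np.array([u[0],-u[1],-1]);o=-R.T@t
    return o+d*(z-o[2])/d[2]
def proj(c,P,p=None):
    p=p or bot.camera_params(c);V=p['view'];q=(V[:3,:3]@np.atleast_2d(P).T).T+V[:3,3]
    q=q*[1,-1,-1]
    return cv2.projectPoints(q,np.zeros(3),np.zeros(3),p['K'],p['dist_coeffs'])[0][:,0]
E
python3 - <<'E'
from h import *
im=bot.camera("top");
for t in ["cooker","lid_ridge","lid_tab","lid","mug","salt","shaker"]:
    for r in bot.trace("top",t)[:1]:
        m=r['mask'].astype(np.uint8);ys,xs=np.nonzero(m)
        c,e=cv2.minEnclosingCircle(np.stack([xs,ys],1).astype(np.float32))
        print(t,r['score'],m.sum(),xs.min(),xs.max(),ys.min(),ys.max(),c,e)
        cv2.imwrite(f"pics/m_{t}.png",m*255)
# dark ridge
g=im.max(2)[150:213,238:305]<60
n,l,s,ce=cv2.connectedComponentsWithStats(g.astype(np.uint8))
for i in range(1,n):
    if s[i,4]>8:
        ys,xs=np.nonzero(l==i);r=cv2.minAreaRect(np.stack([xs+238,ys+150],1).astype(np.float32))
        print(s[i,4],ce[i]+[238,150],r, ray("top",ce[i]+[238,150],.12))
for n,px,z in [("rimC",(269.8,181.6),.104),("r1",(249,193),.15),("r2",(289,168),.15),("tab",(298.6,160.6),.118),("panel",(268.6,217.6),.08),("salt",(328,236),.068),("shaker",(134.5,230),.09),("mug",(366,169),.094)]:
    print(n,ray("top",px,z).round(4))
E
```

```text
lid_ridge 0.83 3205 237 301 151 212 (272.0045166015625, 179.81117248535156) 35.1173210144043
lid_tab 0.6 3359 236 302 150 213 (271.7558288574219, 179.6627960205078) 35.80755615234375
lid 0.77 3218 237 301 150 212 (271.98858642578125, 179.56678771972656) 34.99327087402344
mug 0.69 931 346 388 155 187 (367.0, 171.5) 21.983047485351562
salt 0.76 566 314 340 224 249 (326.8612365722656, 235.90087890625) 13.763456344604492
shaker 0.55 236 129 149 223 237 (139.0, 230.5) 10.111974716186523
19 [299.36842105 162.52631579] ((299.60003662109375, 162.20001220703125), (3.5777084827423096, 5.366562843322754), 63.43495178222656) [ 5.96313764e-01 -5.76912611e-05  1.20000000e-01]
193 [268.01554404 181.52849741] ((269.1153869628906, 179.92306518554688), (5.547001361846924, 48.53626251220703), 56.3099365234375) [0.54461573 0.08288409 0.12      ]
rimC [0.5464 0.078  0.104 ]
r1 [0.5107 0.1318 0.15  ]
r2 [0.5767 0.0291 0.15  ]
tab [0.6018 0.0018 0.118 ]
panel [0.4505 0.0801 0.08  ]
salt [ 0.4022 -0.0833  0.068 ]
shaker [0.4125 0.444  0.09  ]
mug [ 0.5847 -0.1833  0.094 ]
```

```bash
python3 -m jog '[{"rotation":[0,0,8],"travel":[24,40,20],"jaw":1},{"rotation":[0,0,10],"travel":[28,49,10],"jaw":1},{"rotation":[0,0,10],"travel":[28,49,10],"jaw":1},{"rotation":[0,0,10],"travel":[28,49,10],"jaw":1}]'
python3 -c "
from workcell import bot
print(bot.get_obs()['q'].round(1))"
```

```text
time: 1.85
ee_pos: [0.319, -0.3196, 0.2817]
tcp_rot: [-90.0, -0.0, -29.2]
wrist_force: [1.2, -0.0, 0.7]
opening: 0.0853
[-45.1  -7.    4.  100.9   0.   74.1]
```

```bash
R='x'; python3 -m jog '[{"rotation":[0,0,10],"travel":[26,46,0],"jaw":1},{"rotation":[0,0,10],"travel":[26,46,0],"jaw":1},{"rotation":[0,0,10],"travel":[26,46,0],"jaw":1},{"rotation":[0,0,10],"travel":[26,46,0],"jaw":1},{"rotation":[0,0,10],"travel":[26,46,0],"jaw":1},{"rotation":[0,0,10],"travel":[26,46,0],"jaw":1},{"rotation":[0,0,10],"travel":[26,46,0],"jaw":1},{"rotation":[0,0,10],"travel":[20,46,0],"jaw":1}]'
python3 -m jog '[{"rotation":[0,0,10],"travel":[0,0,0],"jaw":1},{"rotation":[0,0,10],"travel":[0,0,0],"jaw":1},{"rotation":[0,0,10],"travel":[0,0,0],"jaw":1},{"rotation":[0,0,10],"travel":[0,0,0],"jaw":1},{"rotation":[0,0,10],"travel":[0,0,0],"jaw":1},{"rotation":[0,0,10],"travel":[0,0,0],"jaw":1},{"rotation":[0,0,10],"travel":[0,0,0],"jaw":1},{"rotation":[0,0,10],"travel":[0,0,0],"jaw":1}]'
python3 -m jog '[{"rotation":[0,0,10],"travel":[0,0,0],"jaw":1},{"rotation":[0,0,10],"travel":[0,0,0],"jaw":1},{"rotation":[0,0,10],"travel":[0,0,0],"jaw":1},{"rotation":[0,0,10],"travel":[0,0,0],"jaw":1},{"rotation":[0,0,10],"travel":[0,0,0],"jaw":1},{"rotation":[0,0,10],"travel":[0,0,0],"jaw":1},{"rotation":[0,0,10],"travel":[0,0,0],"jaw":1},{"rotation":[0,0,0],"travel":[0,0,0],"jaw":1}]'
python3 - <<'E'
from h import *
o=bot.get_obs();print(o['q'].round(1),o['ee_pos'],o['tcp_rot'])
im=bot.camera("wrist");cv2.imwrite("pics/w1.png",im[:,:,::-1])
E
```

```text
time: 2.85
ee_pos: [0.5212, 0.0486, 0.2812]
tcp_rot: [-90.0, -0.0, 50.8]
wrist_force: [0.5, -0.7, -0.9]
opening: 0.0853
time: 3.85
ee_pos: [0.5205, 0.0469, 0.2813]
tcp_rot: [-90.0, 0.0, 130.8]
wrist_force: [0.2, -0.7, 0.2]
opening: 0.0856
time: 4.85
ee_pos: [0.5205, 0.0469, 0.2813]
tcp_rot: [-90.0, 0.0, -159.6]
wrist_force: [-0.6, -0.2, 0.1]
opening: 0.0855
[   5.1    2.6   13.2  100.6   -0.  -105.3] [0.52053738 0.04688815 0.28130937] [-8.99976646e+01  2.78005746e-03 -1.59561199e+02]
```

View pics/w1.png

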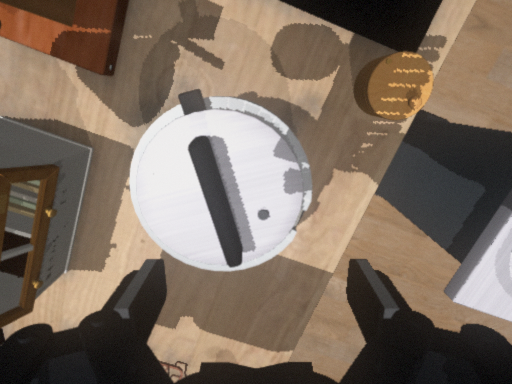

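The wrist view shows the ridge from (201,142) to (234,259), the tab at (191,101) and the lid disc centred near (222,184).

Run:
```python
from h import *
im=cv2.imread("pics/w1.png")
g=im.max(2)<55
g[:, :150]=0; g[275:]=0; g[:85]=0; g[:,260:]=0
n,l,s,ce=cv2.connectedComponentsWithStats(g.astype(np.uint8))
for i in range(1,n):
    if s[i,4]>100:
        ys,xs=np.nonzero(l==i);r=cv2.minAreaRect(np.stack([xs,ys],1).astype(np.float32))
        print(s[i],r,cv2.boxPoints(r).round(0).tolist())
for n,px,z in [("ra",(202,142),.15),("rb",(234,260),.15),("tab",(191,101),.115)]:
    print(n,ray("wrist",px,z).round(4))
a,b=ray("wrist",(202,142),.155)[:2],ray("wrist",(234,260),.147)[:2]
print("mid",(a+b)/2,"len",np.linalg.norm(a-b),"ang",np.degrees(np.arctan2(*(a-b)[::-1])))
# overlay model
v=cv2.resize(im,None,fx=1.5,fy=1.5)
best=None
def model(cx,cy,th,tilt=.06):
    # lid frame: -x to tab dir th
    t=np.array([np.cos(th),np.sin(th),0]);w=np.array([-t[1],t[0],0])
    # rotate tilt: raise at tab side
    e=np.array([t[0]*np.cos(tilt),t[1]*np.cos(tilt),np.sin(tilt)]);u=np.cross(e,w)
    o=np.array([cx,cy,.104+.005])
    f=lambda a,b,c:o+a*e+b*w+c*u
    ridge=[f(a,b,c) for c in(.01,.044) for a,b in((-.065,-.008),(.065,-.008),(.065,.008),(-.065,.008))]
    tab=[f(a,b,c) for c in(0,) for a,b in((.083,-.01),(.104,-.01),(.104,.01),(.083,.01))]
    disc=[f(.086*np.cos(k),.086*np.sin(k),.004) for k in np.linspace(0,6.28,60)]
    return ridge,tab,disc
rim=lambda cx,cy,r:[[cx+r*np.cos(k),cy+r*np.sin(k),.104] for k in np.linspace(0,6.28,90)]
cx,cy,th=.546,.079,np.radians(-57)
R,T,D=model(cx,cy,th)
for P,c in((R[4:],(0,0,255)),(R[:4],(0,255,255)),(T,(0,255,0)),(D,(255,0,0)),(rim(cx,cy,.096),(255,0,255))):
    cv2.polylines(v,[(proj("wrist",np.array(P))*1.5).astype(int)],True,c,1)
cv2.imwrite("pics/w1o.png",v[100:450,150:520])
top=cv2.resize(cv2.imread("pics/top0.png")[130:240,215:325],None,fx=5,fy=5)
for P,c in((R[4:],(0,0,255)),(T,(0,255,0)),(D,(255,0,0)),(rim(cx,cy,.096),(255,0,255)),([[cx-.083,cy-.013,.104],[cx-.083,cy+.013,.104],[cx-.096,cy+.013,.104],[cx-.096,cy-.013,.104]],(0,128,255))):
    cv2.polylines(top,[((proj("top",np.array(P))-[215,130]+.5)*5).astype(int)],True,c,1)
cv2.imwrite("pics/t1o.png",top)
```

```text
ra [0.5792 0.0244 0.15  ]
rb [0.516  0.1235 0.15  ]
tab [ 0.6037 -0.0012  0.115 ]
mid [0.54717926 0.07433367] len 0.11977749821969531 ang -58.227461200728435
```

View pics/w1o.png

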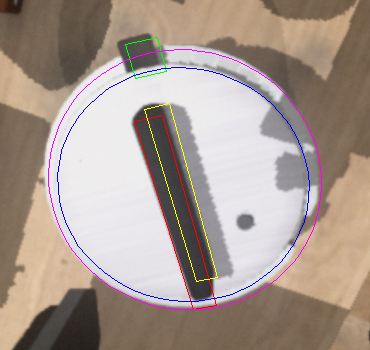

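View pics/t1o.png

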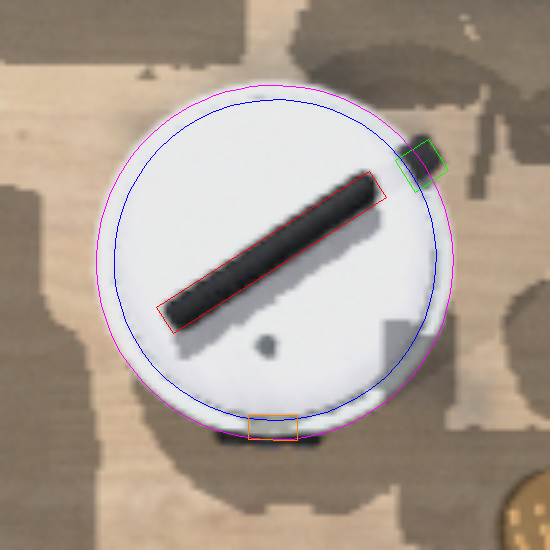

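```bash
python3 -m jog '[{"rotation":[0,0,6],"travel":[13,15,0],"jaw":1},{"rotation":[0,0,6],"travel":[13,15,0],"jaw":1},{"rotation":[0,0,0],"travel":[0,0,-30],"jaw":0.2},{"rotation":[0,0,0],"travel":[0,0,-30],"jaw":0.2},{"rotation":[0,0,0],"travel":[0,0,-20],"jaw":0.2},{"rotation":[0,0,0],"travel":[0,0,0],"jaw":0.2},{"rotation":[0,0,0],"travel":[0,0,0],"jaw":0.2}]' 20
python3 - <<'E'
from h import *
o=bot.get_obs();print(o['q'].round(1),o['ee_pos'],o['tcp_rot'])
im=bot.camera("wrist");cv2.imwrite("pics/w2.png",im[:,:,::-1])
E
```

```text
time: 5.78
ee_pos: [0.5467, 0.0769, 0.2023]
tcp_rot: [-90.0, 0.1, -147.6]
wrist_force: [0.0, 0.2, 0.5]
opening: 0.0515
[   8.     4.7    6.5   91.8   -0.  -114.4] [0.54674227 0.07690479 0.20231769] [-8.99754677e+01  5.18193613e-02 -1.47589726e+02]
```

View pics/w2.png

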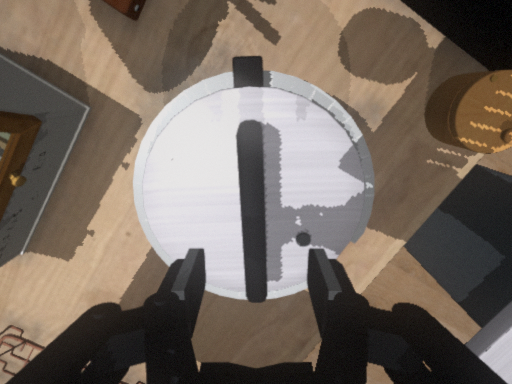

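The fingers straddle the ridge at about (256,300) px, aligned and centred. Lowering.

```bash
python3 -m jog '[{"rotation":[0,0,0],"travel":[0,0,-30],"jaw":0.2},{"rotation":[0,0,0],"travel":[0,0,-25],"jaw":0},{"rotation":[0,0,0],"travel":[0,0,-18],"jaw":0},{"rotation":[0,0,0],"travel":[0,0,0],"jaw":0}]'
python3 -m jog '[{"rotation":[0,0,0],"travel":[0,0,0],"jaw":-1},{"rotation":[0,0,0],"travel":[0,0,0],"jaw":-1},{"rotation":[0,0,0],"travel":[0,0,0],"jaw":-1},{"rotation":[0,0,0],"travel":[0,0,0],"jaw":-1},{"rotation":[0,0,0],"travel":[0,0,0],"jaw":-1}]' 20
python3 - <<'E'
from h import *
im=bot.camera("scene");cv2.imwrite("pics/s2.png",cv2.resize(im[100:250,170:370,::-1],None,fx=4,fy=4))
E
```

```text
time: 6.32
ee_pos: [0.5461, 0.0768, 0.1277]
tcp_rot: [-90.0, -0.1, -147.5]
wrist_force: [-0.2, 0.4, 1.1]
opening: 0.0429
time: 6.95
ee_pos: [0.5472, 0.077, 0.1296]
tcp_rot: [-89.9, 0.1, -147.5]
wrist_force: [0.1, 0.9, 4.8]
opening: 0.0156
```

View pics/s2.png

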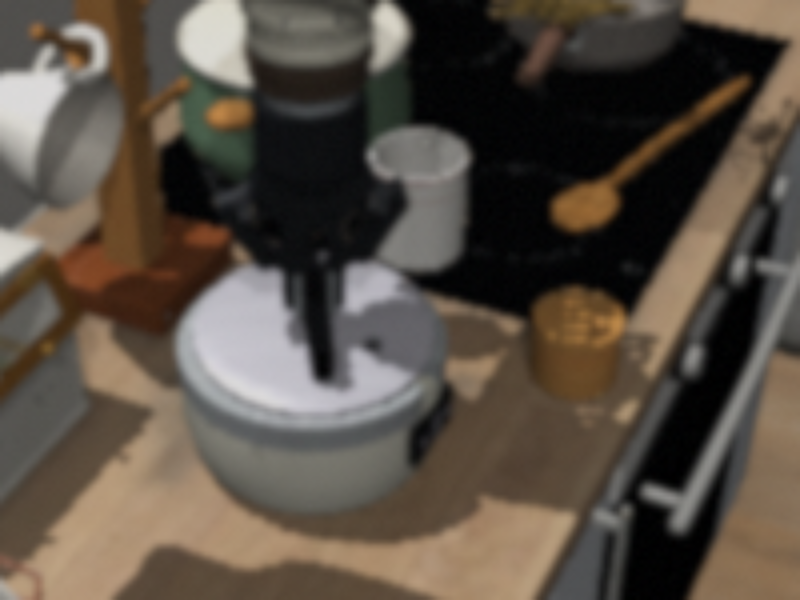

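```bash
python3 -m jog '[{"rotation":[0,0,-5],"travel":[0,0,1],"jaw":-1},{"rotation":[0,0,-8],"travel":[0,0,0],"jaw":-1},{"rotation":[0,0,-8],"travel":[0,0,0],"jaw":-1},{"rotation":[0,0,-8],"travel":[0,0,0],"jaw":-1},{"rotation":[0,0,-8],"travel":[0,0,0],"jaw":-1},{"rotation":[0,0,-8],"travel":[0,0,0],"jaw":-1},{"rotation":[0,0,-5],"travel":[0,0,0],"jaw":-1},{"rotation":[0,0,0],"travel":[0,0,0],"jaw":-1}]'
python3 - <<'E'
from h import *
o=bot.get_obs();print(o['q'].round(1),o['torque'])
im=bot.camera("wrist");cv2.imwrite("pics/w3.png",im[:,:,::-1])
E
```

```text
time: 8.0
ee_pos: [0.5468, 0.0771, 0.1297]
tcp_rot: [-90.0, 0.0, 162.5]
wrist_force: [1.3, 2.2, 2.4]
opening: 0.0157
[  8.    4.4  -1.8  83.8   0.  -64.5] [ 0.36189492 -0.20150697 -0.09480977]
```

View pics/w3.png

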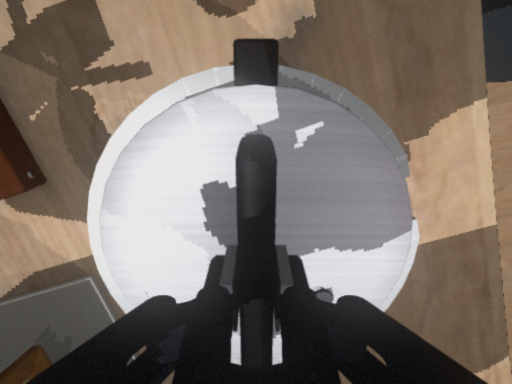

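The lid follows the gripper, with the tab at (257,60) directly ahead. The notch now shows at the right edge, about (412,190). I'll compute its bearing.

Run:
```python
from h import *
for px in [(408,163),(415,220),(412,190),(257,45)]:
    P=ray("wrist",px,.104 if px[0]>300 else .115);d=P[:2]-[.546,.078];print(px,P.round(4),np.linalg.norm(d).round(4),np.degrees(np.arctan2(d[1],d[0])).round(1))
im=cv2.imread("pics/w3.png");cv2.imwrite("pics/w3c.png",cv2.resize(im[120:260,360:500],None,fx=4,fy=4))
```

```text
(408, 163) [0.4567 0.0575 0.104 ] 0.0916 -167.1
(415, 220) [0.458  0.0918 0.104 ] 0.089 171.1
(412, 190) [0.457  0.0734 0.104 ] 0.0892 -177.0
(257, 45) [ 0.5173 -0.0204  0.115 ] 0.1025 -106.3
```

View pics/w3c.png

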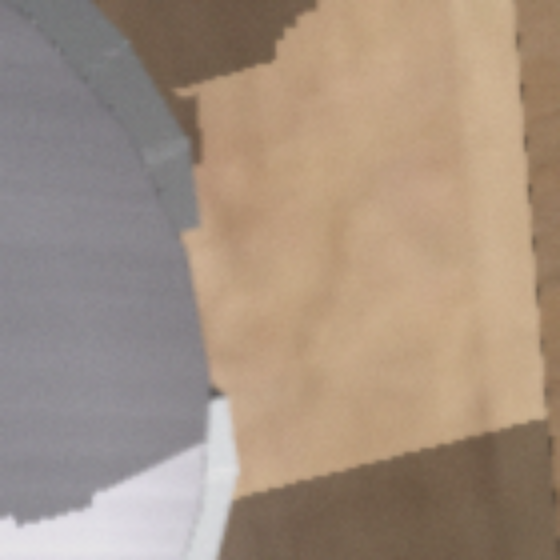

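```bash
python3 -m jog '[{"rotation":[0,0,-6],"travel":[0,0,0],"jaw":-1},{"rotation":[0,0,-10],"travel":[0,0,0],"jaw":-1},{"rotation":[0,0,-10],"travel":[0,0,0],"jaw":-1},{"rotation":[0,0,-10],"travel":[0,0,0],"jaw":-1},{"rotation":[0,0,-10],"travel":[0,0,0],"jaw":-1},{"rotation":[0,0,-10],"travel":[0,0,0],"jaw":-1},{"rotation":[0,0,-10],"travel":[0,0,0],"jaw":-1},{"rotation":[0,0,0],"travel":[0,0,0],"jaw":-1}]'
python3 - <<'E'
from h import *
o=bot.get_obs();print(o['q'].round(1),o['torque'])
im=bot.camera("wrist");cv2.imwrite("pics/w4.png",im[:,:,::-1])
E
```

```text
time: 9.05
ee_pos: [0.5468, 0.0772, 0.1297]
tcp_rot: [-90.1, -0.0, 96.7]
wrist_force: [2.6, 2.6, 2.3]
opening: 0.0152
[ 8.   4.4 -1.8 83.8  0.   1.4] [ 0.57982799 -0.32519738 -0.07912327]
```

View pics/w4.png

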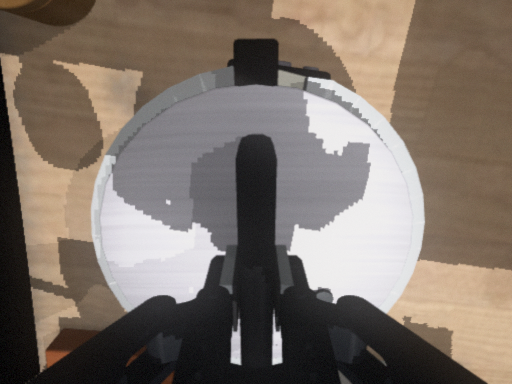

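```bash
python3 -m jog '[{"rotation":[0,0,-3],"travel":[0,0,0],"jaw":-1},{"rotation":[0,0,-3.5],"travel":[0,0,0],"jaw":-1},{"rotation":[0,0,0],"travel":[0,0,0],"jaw":-1},{"rotation":[0,0,0],"travel":[0,0,0],"jaw":-0.5},{"rotation":[0,0,0],"travel":[0,0,0],"jaw":-0.5},{"rotation":[0,0,0],"travel":[0,0,0],"jaw":-0.5}]'
python3 - <<'E'
from h import *
im=bot.camera("wrist");cv2.imwrite("pics/w5.png",im[:,:,::-1])
E
```

```text
time: 9.85
ee_pos: [0.5463, 0.0768, 0.1292]
tcp_rot: [-90.0, 0.0, 90.1]
wrist_force: [0.6, 0.1, 0.4]
opening: 0.0212
```

View pics/w5.png

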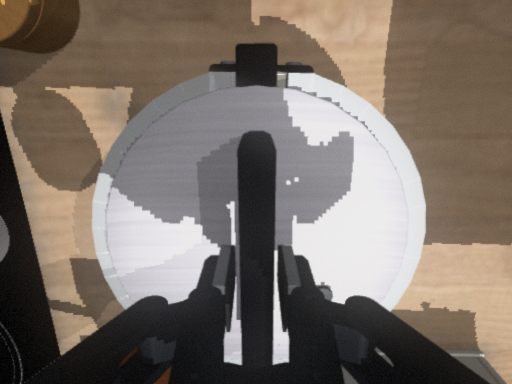

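Run:
```python
from h import *
im=bot.camera("scene");cv2.imwrite("pics/s5.png",cv2.resize(im[140:240,200:300,::-1],None,fx=6,fy=6,interpolation=cv2.INTER_CUBIC))
w=cv2.imread("pics/w5.png");cv2.imwrite("pics/w5c.png",cv2.resize(w[30:130,190:330],None,fx=5,fy=5,interpolation=cv2.INTER_CUBIC))
```

```text
(no output)
```

View pics/s5.png

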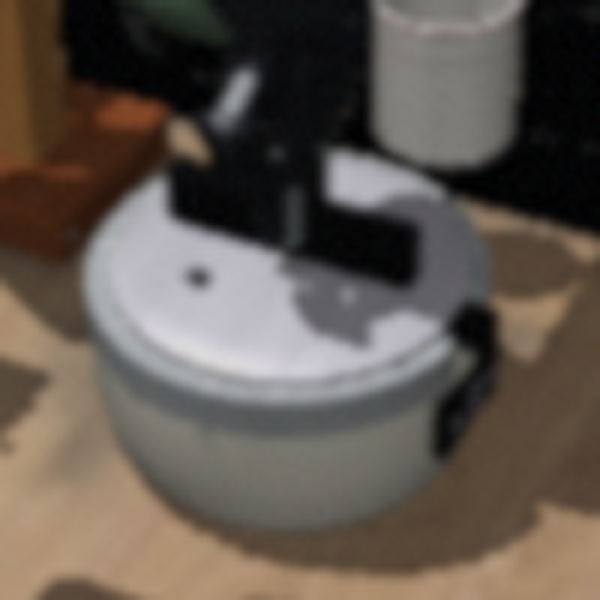

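View pics/w5c.png

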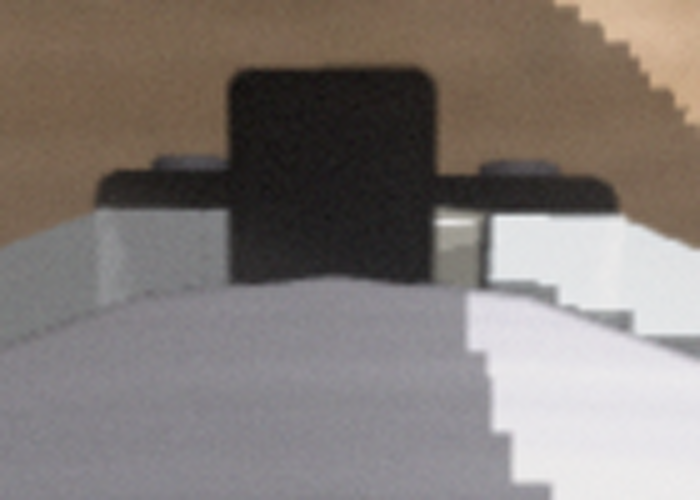

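```bash
python3 -m jog '[{"rotation":[0,0,0],"travel":[0,0,0],"jaw":-1},{"rotation":[0,0,0],"travel":[0,0,0],"jaw":-1},{"rotation":[0,0,-1],"travel":[0,0,0],"jaw":-1},{"rotation":[0,0,-0.7],"travel":[0,0,0],"jaw":-1},{"rotation":[0,0,0],"travel":[0,0,0],"jaw":-1},{"rotation":[0,0,0],"travel":[0,0,0],"jaw":-0.5},{"rotation":[0,0,0],"travel":[0,0,0],"jaw":-0.5},{"rotation":[0,0,0],"travel":[0,0,0],"jaw":-0.5}]'
python3 - <<'E'
from h import *
w=bot.camera("wrist")[:,:,::-1];cv2.imwrite("pics/w6.png",w);cv2.imwrite("pics/w6c.png",cv2.resize(w[30:130,190:330],None,fx=5,fy=5,interpolation=cv2.INTER_CUBIC))
E
```

```text
time: 10.95
ee_pos: [0.5465, 0.0769, 0.1292]
tcp_rot: [-90.0, 0.0, 88.3]
wrist_force: [-0.1, 0.1, 1.1]
opening: 0.0214
```

View pics/w6c.png

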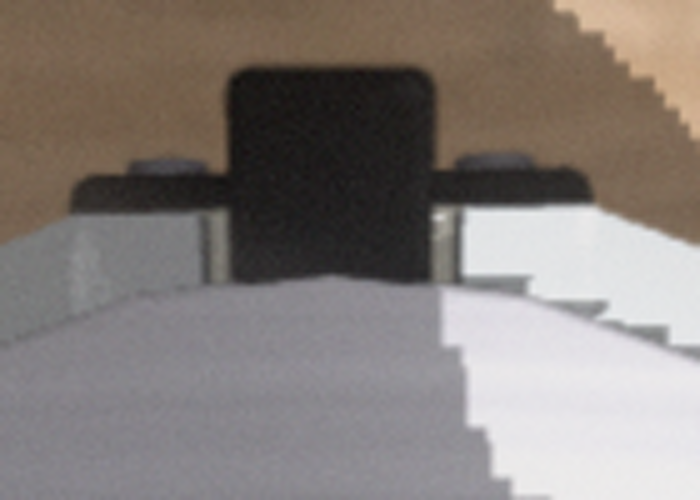

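The tab is now centred in the notch, with equal gaps on both sides. I'll open the jaws, lift clear and check that the lid is level.

```bash
python3 -m jog '[{"rotation":[0,0,0],"travel":[0,0,0],"jaw":0},{"rotation":[0,0,0],"travel":[0,0,5],"jaw":0},{"rotation":[0,0,0],"travel":[0,0,30],"jaw":0},{"rotation":[0,0,0],"travel":[0,0,40],"jaw":0},{"rotation":[0,0,0],"travel":[0,0,40],"jaw":0},{"rotation":[0,0,0],"travel":[-30,0,40],"jaw":0},{"rotation":[0,0,0],"travel":[-40,0,0],"jaw":0},{"rotation":[0,0,0],"travel":[0,0,0],"jaw":0}]'
python3 - <<'E'
from h import *
def model(cx,cy,th,tilt):
    t=np.array([np.cos(th),np.sin(th),0]);w=np.array([-t[1],t[0],0])
    e=np.array([t[0]*np.cos(tilt),t[1]*np.cos(tilt),np.sin(tilt)]);u=np.cross(e,w)
    o=np.array([cx,cy,.104+.086*np.sin(tilt)])
    f=lambda a,b,c:o+a*e+b*w+c*u
    return [f(a,b,.044) for a,b in((-.065,-.008),(.065,-.008),(.065,.008),(-.065,.008))],[f(a,b,0.002) for a,b in((.083,-.01),(.104,-.01),(.104,.01),(.083,.01))],[f(.086*np.cos(k),.086*np.sin(k),.004) for k in np.linspace(0,6.28,60)]
for c,(y0,y1,x0,x1) in {"scene":(140,240,200,300),"wrist":(0,384,0,512)}.items():
  p=bot.camera_params(c);im=bot.camera(c)[:,:,::-1];outs=[]
  s=4 if c=="scene" else 1
  for tilt in (0,.06):
    v=cv2.resize(im[y0:y1,x0:x1],None,fx=s,fy=s,interpolation=cv2.INTER_CUBIC)
    for P,col in zip(model(.546,.078,np.radians(179.5),tilt),((0,0,255),(0,255,0),(255,0,0))):
      cv2.polylines(v,[((proj(c,np.array(P),p)-[x0,y0]+.5)*s).astype(int)],True,col,1)
    outs.append(v)
  if c=="wrist": outs=[cv2.resize(o,(400,300)) for o in outs]
  cv2.imwrite(f"pics/f_{c}.png",np.hstack(outs))
print(bot.get_obs()['wrist_force'])
E
```

```text
time: 12.0
ee_pos: [0.4751, 0.0769, 0.2862]
tcp_rot: [-90.2, -0.0, 88.3]
wrist_force: [0.3, 0.1, 0.9]
opening: 0.0426
[ 0.49295208  0.33225505 -0.02268456]
```

View pics/f_scene.png

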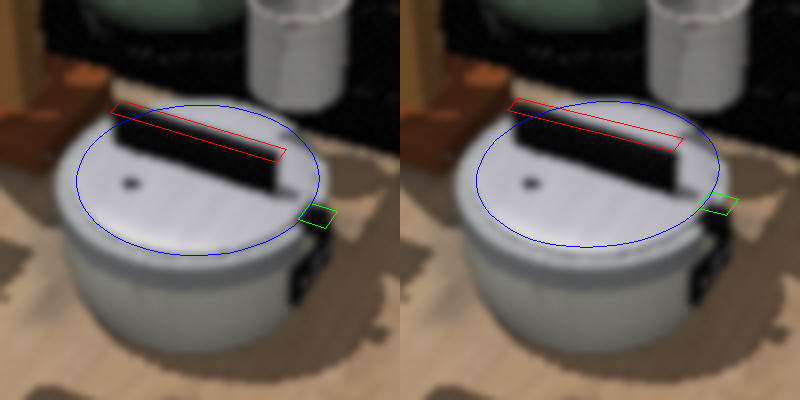

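View pics/f_wrist.png

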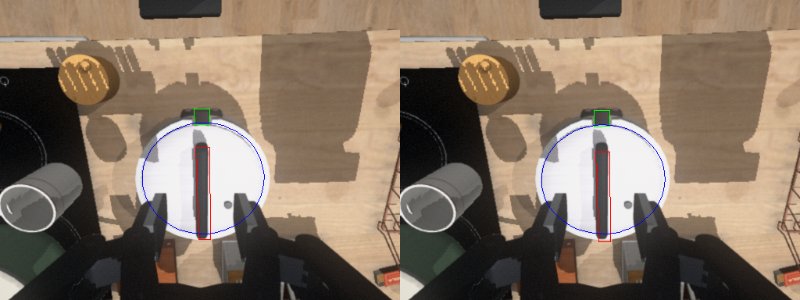

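Run:
```python
from workcell import bot
print(bot.job_done(), bot.get_obs()['time'])
```

```text
the job is handed in; nothing more can be done
the job is handed in; nothing more can be done
```

I turned the lid about 124° clockwise by its ridge until the tab dropped into the notch. Then I let go, lifted clear and handed the job in at about 12 s.

- **Tab:** after the last small correction, the wrist picture showed it centred in the notch, with equal gaps on both sides.
- **Level:** in the final scene picture the lid follows the outline of a flat lid, not one tilted 0.06 rad. There was a constant offset of 1 to 2 pixels against the model, about what the calibration error would give. I did not measure the lid's height directly.
- **Grip and forces:** the gripper was off the lid, with wrist force below 1 N. Of the forces I printed, the highest was about 5 N.
- **Other objects:** the arm did not go near the mug, salt cellar or shaker. I did not measure their positions again at the end.

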